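Fit the intake trumpets to two carburettors

ROBOT

A 7-joint arm with a two-finger parallel gripper is mounted at the origin on the work surface. World frame = base frame: x ahead of the robot, y to its left, z up, the work surface at z = 0. Lengths are in m, angles in degrees, forces in N, time in s.
With the tool pointing down it reaches from about 0.4 to 0.85 m from the base axis. Payload 4.5 kg.
Tool frame: the origin (TCP) lies at the centre of the arm's flange, where the gripper is bolted on; the fingertips stand 173 mm ahead of it and the grasp point (between the pads) lies 155 mm ahead of it; x points along the fingers, y is the direction in which the jaws open and shut, and the axes are right-handed (so a half turn about x gives the same grasp; the last joint's range is limited). The gripper opens to 85 mm and grips with 20 to 120 N. Pads are 22 mm wide; open, the fingers measure 114 mm over their backs; the gripper's body (76 mm by 85 mm) begins 54 mm behind the grasp point. The pads swing forward as they close: fully open they stand 13 mm farther back than shut.
Start: joints at [71.379, 39.483, -11.15, 89.685, 9.013, 51.709, -12.324], TCP at [0.219, -0.585, 0.405] pointing down, gripper open.
Joint ranges: [-172.22, 172.22], [-26.19, 119.32], [-84.43, 86.54], [7.71, 146.69], [-57.33, 237.33], [2.42, 119.75], [-152.13, 152.13]. Speed limits (degrees/s): [147.25, 147.25, 180, 180, 180, 180, 180].

INTERFACE

Orientations are given as a 3x3 rotation matrix whose columns are the frame's x, y, z axes.
In Python, from plant import robot, grab_frame, finish_job gives the robot as it stands.
- The arm moves only by the tool step_arm, never from a script. Its arguments are lists of equal length, an entry for each row: "slide": the shift along the tool's x, y, z in mm, a list of three; "rotation": the turn, a rotation vector about the tool's x, y, z in rad, a list of three; "hand": the opening in per cent of the stroke, from 0 (shut) to 100 (fully open). In form: {"slide": [[dx, dy, dz], ...], "rotation": [[ax, ay, az], ...], "hand": [hand, ...]}. A call has 1 to 20 rows; each row is the pose to reach, as a shift and turn from the pose commanded when the call began, along the tool's axes at that moment; what a row does not reach only later rows make up. A row lasts 1/12 s, in which the tool goes at most 41.7 mm and 7.16 degrees, less where a joint would pass 70% of its speed; a pose out of reach is approached as far as the arm can. A call with a gripper value outside its range is refused whole. The fingers move at their own pace and stop on an object; "force" is the grip in N (left out, the last holds). Time passes only in rows, so rows that repeat a pose let the fingers close. It gives the time, the measured TCP pose, the force and the opening at its end, in the units of the state.
- robot.observe(): the state, without advancing time (a new reading comes with each control period).
- grab_frame(name): name is "scene" or "top" or "wrist"; returns a dict with "pixels" (384x512x3 uint8, red, green, blue), "K" (3x3 intrinsics, pixels), "rvec" (rotation vector, rad) and "tvec" (3), from world to camera coordinates, as OpenCV has them. Camera axes: x right, y down, z forward; pixel columns grow to the right and rows downward; lengths in m; the calibration is good to about 2 mm. A picture is of the moment at which its call begins. There is no depth.
- finish_job(): hands the job in, once; it reports no verdict.
The state is a dict: "time": time; "joint_pos": joint angles; "joint_velocities": joint speeds; "tau": joint torques, N m; "position": TCP position; "ee_rot": TCP orientation; "wrist_force": force on the tool from outside, world axes, zero at the start; "ft_torque": the same for the moment, N m; "width": finger opening in m.
Only numpy, scipy, OpenCV 4.12 (cv2) and the standard library are available. Lean on these libraries where they do the work, as an engineer would, in place of code of your own. Each camera call takes 0.05 s, during which the arm holds its last target.

TASK

Fit the four intake trumpets to the two twin-barrel carburettors, ready for clamping: the two tall bright ones go on the gold-coloured carburettor and the two short black ones on the grey one, one trumpet in each barrel, upright with its spigot in the barrel and its flange fully home on the face. Leave the two choke sleeves, the screwdriver and the pot of jets where they are.

Things in the scene. Friction and masses are not known exactly. Their poses are not given: they have to be found in the camera images.
- tall_1: Tall bright aluminium intake trumpet, hollow, upright, 68 mm high, 90 g. From the bottom: spigot 8 mm long, tapering from 39 mm diameter to 30 mm at its foot; flange 54 mm across, 4 mm thick; neck 45 mm across; flare; round rim 58 mm across, upright outside over the top 9 mm: hold it across the rim. Origin: centre of the spigot's foot, z up. The spigot goes into a barrel.
- tall_2: Tall bright aluminium intake trumpet, hollow, upright, 68 mm high, 90 g. From the bottom: spigot 8 mm long, tapering from 39 mm diameter to 30 mm at its foot; flange 54 mm across, 4 mm thick; neck 45 mm across; flare; round rim 58 mm across, upright outside over the top 9 mm: hold it across the rim. Origin: centre of the spigot's foot, z up. The spigot goes into a barrel.
- short_1: Short black intake trumpet, hollow, upright, 38 mm high, 60 g. From the bottom: spigot 8 mm long, tapering from 39 mm diameter to 30 mm at its foot; flange 54 mm across, 4 mm thick; neck 45 mm across; flare; round rim 58 mm across, upright outside over the top 9 mm: hold it across the rim. Origin: centre of the spigot's foot, z up. The spigot goes into a barrel.
- short_2: Short black intake trumpet, hollow, upright, 38 mm high, 60 g. From the bottom: spigot 8 mm long, tapering from 39 mm diameter to 30 mm at its foot; flange 54 mm across, 4 mm thick; neck 45 mm across; flare; round rim 58 mm across, upright outside over the top 9 mm: hold it across the rim. Origin: centre of the spigot's foot, z up. The spigot goes into a barrel.
- carb_gold: Gold-coloured twin-barrel carburettor, fixed, on a 176x120 steel plate (all mm). Origin: under the plate, midway between the barrels, z up. Top face flat, z=110, 150 (x) by 66 (y). Barrels: upright bores 45 across, centres x=+45 and x=-45, y=0. Float chamber on the +y side out to y=78, up to z=94. A seated trumpet's flange lies on the face, its origin at z=102; spigot play 3 all round.
- carb_grey: Dark grey twin-barrel carburettor, fixed, on a 176x120 steel plate (all mm). Origin: under the plate, midway between the barrels, z up. Top face flat, z=110, 150 (x) by 66 (y). Barrels: upright bores 45 across, centres x=+45 and x=-45, y=0. Float chamber on the +y side out to y=78, up to z=94. A seated trumpet's flange lies on the face, its origin at z=102; spigot play 3 all round.
- sleeve_1: A loose choke sleeve, not a trumpet and not to be moved: straight tube without a flare, dull mid-grey metal, 45 mm across, 36 mm high, waisted inside, upright. Origin: centre of the underside.
- sleeve_2: A second loose choke sleeve, not a trumpet and not to be moved: straight tube without a flare, dull mid-grey metal, 45 mm across, 36 mm high, waisted inside, upright. Origin: centre of the underside.
- driver: Screwdriver with a green handle, lying on the far side of the bench, not to be moved: 180 mm long, handle 26 mm thick. Origin: middle of its length, on the bench; x axis along it towards the tip.
- pot: Clear plastic pot with brass jets in it, not to be moved: 70 mm high, 86 mm across the mouth. Origin: centre of its underside.
Not all that is in view belongs to the job. Leave any green or pink look-alike of the short_2 alone.

How it is judged (in metres and radians):
At the end, for the whole second after the job is handed in: Tall trumpets on the gold carburettor, short on the grey, each in its own barrel: within 8 mm of the barrel's centre in the carburettor's x and y, seated (origin 99 to 105 mm above the carburettor's), upright within 0.06 rad, released, at rest (under 10 mm/s) ((x of tall_1 in the frame of carb_gold between 0.037 and 0.053 m or x of tall_1 in the frame of carb_gold between -0.053 and -0.037 m) and y of tall_1 in the frame of carb_gold between -0.008 and 0.008 m and z of tall_1 in the frame of carb_gold between 0.099 and 0.105 m and angle between each of tall_1, tall_2, short_1, short_2's own z axis and vertical below 0.06 rad and linear speed of each of tall_1, tall_2, short_1, short_2 below 0.01 m/s and (x of tall_2 in the frame of carb_gold between 0.037 and 0.053 m or x of tall_2 in the frame of carb_gold between -0.053 and -0.037 m) and y of tall_2 in the frame of carb_gold between -0.008 and 0.008 m and z of tall_2 in the frame of carb_gold between 0.099 and 0.105 m and (x of short_1 in the frame of carb_grey between 0.037 and 0.053 m or x of short_1 in the frame of carb_grey between -0.053 and -0.037 m) and y of short_1 in the frame of carb_grey between -0.008 and 0.008 m and z of short_1 in the frame of carb_grey between 0.099 and 0.105 m and (x of short_2 in the frame of carb_grey between 0.037 and 0.053 m or x of short_2 in the frame of carb_grey between -0.053 and -0.037 m) and y of short_2 in the frame of carb_grey between -0.008 and 0.008 m and z of short_2 in the frame of carb_grey between 0.099 and 0.105 m); the robot touches nothing.
It fails at once if the first choke sleeve is moved more than 25 mm from where it stood (distance of sleeve_1 from where it was at the start of the episode above 0.025 m).
It fails at once if the second choke sleeve is moved more than 25 mm from where it stood (distance of sleeve_2 from where it was at the start of the episode above 0.025 m).
It fails at once if the screwdriver is moved more than 25 mm from where it stood (distance of driver from where it was at the start of the episode above 0.025 m).
It fails at once if the pot of jets is moved more than 25 mm from where it stood (distance of pot from where it was at the start of the episode above 0.025 m).
It also fails if it takes over 112 s, if anything falls off the work surface, if the arm or the gripper's body presses on something with over 40 N, if the wrist force passes 120 N, or if a joint passes its speed limit or range.

## Working session

There is one attempt and no reset: what is moved stays moved. The work goes in short steps, Python scripts to look and compute and a tool call to move; the robot and the scene stay as the last step left them, time stands still between calls to the robot, and variables do not carry over. Pictures are saved under pics/ and viewed, and the job is handed in when it is done.

Besides the shell and the picture viewer there is one more tool, called after "Request:" as name(argument=value, ...) on one line, values as JSON. step_arm: Moves the arm, as the interface text tells. Its arguments: {"type":"object","properties":{"slide":{"type":"array"},"rotation":{"type":"array"},"hand":{"type":"array"},"force":{"type":"number"}},"required":["slide","rotation","hand"]}

```bash
ls; mkdir -p pics; python3 - <<'E'
from plant import robot, grab_frame
import cv2,numpy as np,pickle
d={}
for n in ("scene","top","wrist"):
    f=grab_frame(n); d[n]=f
    cv2.imwrite(f"pics/{n}0.png",cv2.resize(f["pixels"][:,:,::-1],(768,576),interpolation=cv2.INTER_CUBIC))
    R=cv2.Rodrigues(np.array(f["rvec"]))[0]
    print(n,np.round(f["K"],1).tolist(),np.round(-R.T@np.array(f["tvec"]).ravel(),3),np.round(R,2).tolist())
pickle.dump(d,open("f0.pkl","wb"))
print(robot.observe())
E
```

```text
pics
scene [[411.5, 0.0, 254.0], [0.0, 411.5, 194.7], [0.0, 0.0, 1.0]] [1.39  0.302 0.666] [[-0.35, 0.94, 0.01], [0.55, 0.21, -0.81], [-0.76, -0.28, -0.59]]
top [[412.0, 0.0, 249.7], [0.0, 412.0, 186.0], [0.0, 0.0, 1.0]] [ 0.454 -0.014  1.12 ] [[0.0, -1.0, -0.02], [-1.0, -0.0, -0.1], [0.1, 0.02, -0.99]]
wrist [[297.8, 0.0, 260.2], [0.0, 297.8, 187.0], [0.0, 0.0, 1.0]] [ 0.28  -0.562  0.373] [[0.35, -0.94, -0.0], [-0.9, -0.34, 0.26], [-0.24, -0.09, -0.97]]
{'time': 0.15, 'joint_pos': array([ 71.37847438,  39.52332113, -11.14486803,  89.73039096,
         9.01373765,  51.71158543, -12.32457424]), 'joint_velocities': array([ 0.02898994, -0.23908159, -0.05776979, -0.24725702,  0.05540678,
       -0.06426105, -0.10664574]), 'tau': array([-9.13681579e-04, -5.39939475e+01, -1.26813680e+00, -1.58720577e+01,
        9.30351089e-03,  6.46787987e-03,  9.84806775e-06]), 'position': array([ 0.21935934, -0.5849737 ,  0.40405866]), 'ee_rot': array([[-6.34065059e-04,  3.51214411e-01, -9.36294844e-01],
       [ 1.31142627e-03, -9.36293935e-01, -3.51214958e-01],
       [-9.99998939e-01, -1.45057479e-03,  1.33079464e-04]]), 'wrist_force': array([ 0.62281159,  0.70462527, -0.20223181]), 'ft_torque': array([0.01994694, 0.03166352, 0.03460617]), 'width': 0.08559419301281622}
```

View pics/top0.png

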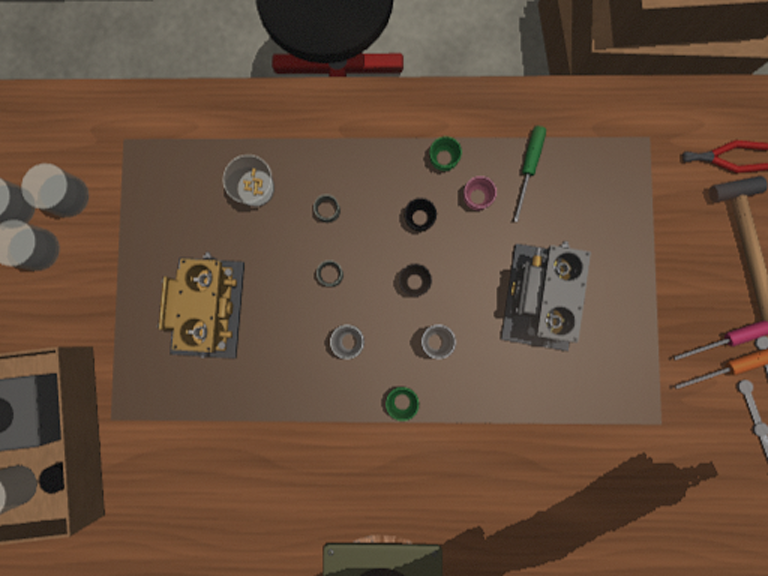

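View pics/scene0.png

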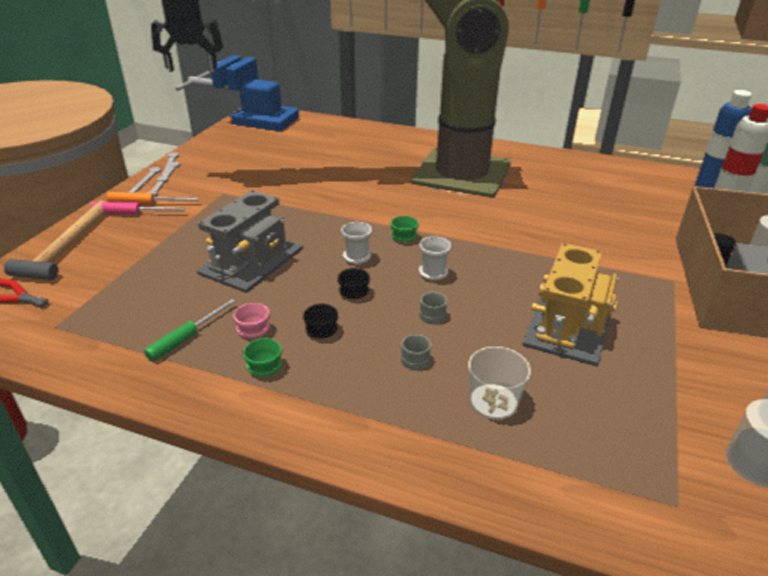

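View pics/wrist0.png

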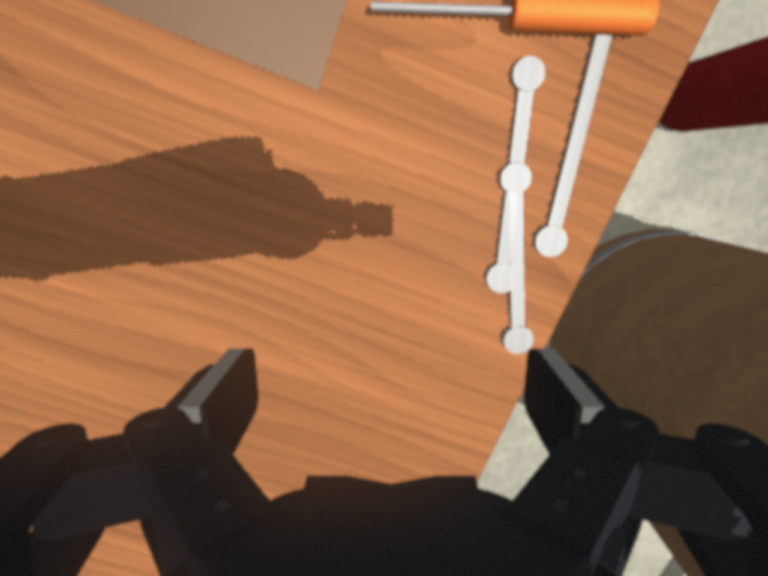

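```bash
cat > h.py <<'E'
import cv2,numpy as np,pickle
def ray(f,u,v,z):
    R=cv2.Rodrigues(np.array(f["rvec"]))[0];t=np.array(f["tvec"]).ravel();C=-R.T@t
    d=R.T@np.linalg.inv(f["K"])@np.array([u,v,1.]);return C+d*(z-C[2])/d[2]
def proj(f,P):
    return cv2.projectPoints(np.array(P,float).reshape(-1,3),np.array(f["rvec"]),np.array(f["tvec"]),np.array(f["K"]),None)[0].reshape(-1,2)
E
python3 - <<'E'
from h import *
f=pickle.load(open("f0.pkl","rb"))["top"];im=f["pixels"][:,:,::-1]
def crop(u,v,h,s,n): return cv2.resize(im[v-h:v+h,u-h:u+h],None,fx=s,fy=s,interpolation=cv2.INTER_NEAREST)
a=np.hstack([crop(132,203,36,5,0),crop(368,196,36,5,0)])
cv2.imwrite("pics/carbs.png",a)
b=np.hstack([crop(231,228,18,10,0),crop(292,228,18,10,0)]);c=np.hstack([crop(280,143,18,10,0),crop(276,187,18,10,0)])
cv2.imwrite("pics/tr.png",cv2.resize(np.vstack([b,c]),(600,600)))
E
```

```text
(no output)
```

View pics/carbs.png

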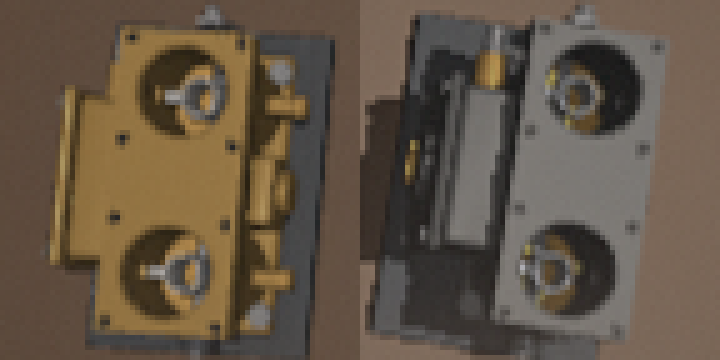

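View pics/tr.png

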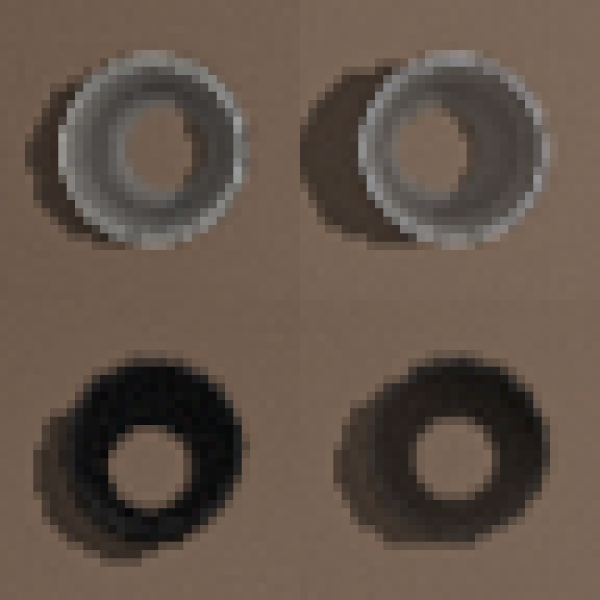

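```bash
python3 - <<'E'
from h import *
f=pickle.load(open("f0.pkl","rb"))["top"]
def c(o,p,s): return (o[0]+p[0]/s-.5,o[1]+p[1]/s-.5)
s=300/36
P={}
for n,o,p,sc,z in [("t1",(213,210),(153,149),s,.068),("t2",(274,210),(153,149),s,.068),("s1",(262,125),(151,149),s,.038),("s2",(258,169),(157,149),s,.038),
 ("gA",(96,167),(184,90),5,.11),("gB",(96,167),(167,272),5,.11),("rA",(332,160),(232,86),5,.11),("rB",(332,160),(208,268),5,.11)]:
    P[n]=ray(f,*c(o,p,sc),z);print(n,P[n].round(4),round(np.hypot(*P[n][:2]),3))
for a in "gr":
    d=P[a+"A"]-P[a+"B"];print(a,np.linalg.norm(d),np.degrees(np.arctan2(d[1],d[0])),(P[a+"A"]+P[a+"B"])/2)
# face corners
for n,o,q in [("g",(96,167),[(117,25),(257,38),(239,338),(99,328)]),("r",(332,160),[(168,22),(305,37),(265,340),(132,322)])]:
    C=np.array([ray(f,*c(o,p,5),.11) for p in q]);print(n,C.mean(0).round(4),np.linalg.norm(C-np.roll(C,1,0),axis=1).round(3))
E
```

```text
t1 [0.4516 0.0594 0.068 ] 0.456
t2 [ 0.4523 -0.0954  0.068 ] 0.462
s1 [ 0.6772 -0.0666  0.038 ] 0.68
s2 [ 0.5595 -0.0576  0.038 ] 0.562
gA [0.5566 0.3022 0.11  ] 0.633
gB [0.4666 0.3077 0.11  ] 0.559
rA [ 0.5767 -0.3032  0.11  ] 0.652
rB [ 0.4877 -0.2893  0.11  ] 0.567
g 0.09018422581106086 -3.5176786426897584 [0.51156896 0.30494453 0.11      ]
r 0.09013849733532094 -8.875355887023064 [ 0.53218332 -0.29625308  0.11      ]
g [0.5113 0.3037 0.11  ] [0.15  0.071 0.148 0.069]
r [ 0.5309 -0.295   0.11  ] [0.148 0.067 0.15  0.064]
```

```bash
python3 - <<'E'
from h import *
f=pickle.load(open("f0.pkl","rb"))["scene"];im=np.ascontiguousarray(f["pixels"][:,:,::-1])
big=cv2.resize(im,None,fx=4,fy=4,interpolation=cv2.INTER_CUBIC)
a=np.linspace(0,2*np.pi,60)
for x,y,z,r in [(.4516,.0594,.068,.029),(.4523,-.0954,.068,.029),(.6772,-.0666,.038,.029),(.5595,-.0576,.038,.029),(.5566,.3022,.11,.0225),(.4666,.3077,.11,.0225),(.5767,-.3032,.11,.0225),(.4877,-.2893,.11,.0225)]:
    p=proj(f,np.c_[x+r*np.cos(a),y+r*np.sin(a),0*a+z]);cv2.polylines(big,[((p+.5)*4).astype(int)],True,(0,0,255),1)
cv2.imwrite("pics/chk.png",big[480:1000,480:1280][:600]);cv2.imwrite("pics/chk2.png",big[600:960,1380:1700])
E
```

```text
(no output)
```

View pics/chk.png

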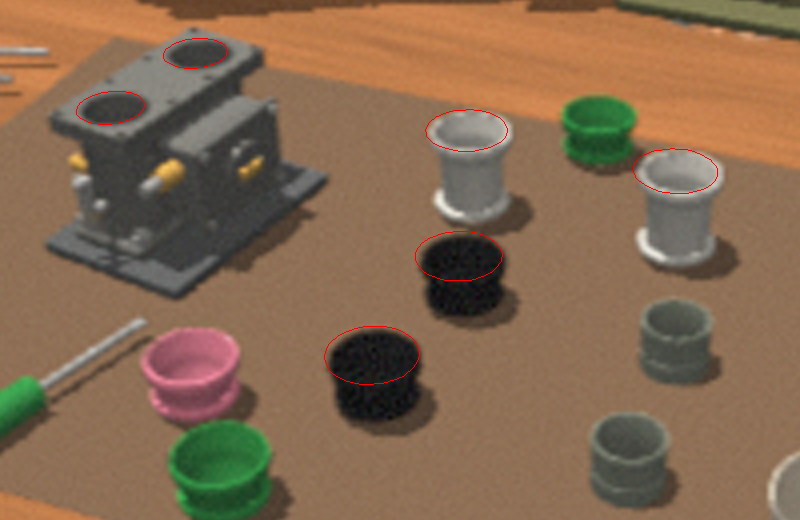

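View pics/chk2.png

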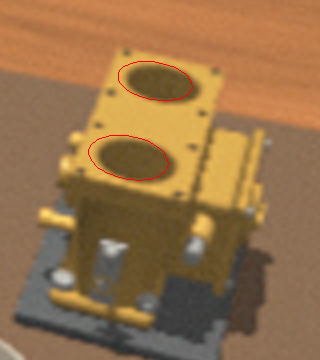

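```bash
cat >> h.py <<'E'
from scipy.spatial.transform import Rotation as Ro
def goto(x,y,z,yawy):
    "yawy: angle (deg) of tool y in world; tool x down"
    from plant import robot
    o=robot.observe();R=np.array(o["ee_rot"]);a=np.radians(yawy)
    ty=np.array([np.cos(a),np.sin(a),0]);tx=np.array([0,0,-1.]);T=np.c_[tx,ty,np.cross(tx,ty)]
    print("slide",(R.T@(np.array([x,y,z])-o["position"])*1000).round(1).tolist(),"rot",Ro.from_matrix(R.T@T).as_rotvec().round(4).tolist(),"t",o["time"],"pos",o["position"].round(4),"yaw",round(float(np.degrees(np.arctan2(R[1,1],R[0,1]))),2),"w",round(o["width"],4),"F",o["wrist_force"].round(1))
E
python3 -c "
from h import *
goto(.4516,.0594,.36,-93.5)"
```

```text
slide [44.8, -521.7, -443.8] rot [0.42, 0.0004, 0.0014] t 0.15 pos [ 0.2194 -0.585   0.4041] yaw -69.44 w 0.0856 F [ 0.6  0.7 -0.2]
```

Request:
step_arm(slide=[[1,-10,-9],[4,-35,-30],[6,-65,-55],[8,-95,-81],[11,-125,-106],[14,-160,-136],[17,-195,-166],[20,-230,-196],[23,-265,-225],[26,-300,-255],[29,-335,-285],[32,-370,-315],[35,-405,-345],[38,-440,-374],[40,-470,-400],[42,-495,-421],[44,-512,-436],[45,-522,-444],[45,-522,-444],[45,-522,-444]], rotation=[[0.01,0,0],[0.03,0,0],[0.05,0,0],[0.08,0,0],[0.1,0,0],[0.13,0,0],[0.16,0,0],[0.19,0,0],[0.22,0,0],[0.25,0,0],[0.28,0,0],[0.31,0,0],[0.34,0,0],[0.36,0,0],[0.38,0,0],[0.4,0,0],[0.41,0,0],[0.42,0,0],[0.42,0,0],[0.42,0,0]], hand=[100,100,100,100,100,100,100,100,100,100,100,100,100,100,100,100,100,100,100,100], force=40)

```text
time: 1.82
position: [0.452, 0.0609, 0.3594]
ee_rot: [[-0.0, -0.057, -0.998], [0.0, -0.998, 0.057], [-1.0, -0.0, 0.0]]
wrist_force: [-0.4, -0.4, -0.1]
width: 0.0854
```

```bash
cat > look.py <<'E'
import sys
from h import *
from plant import grab_frame
n,o=sys.argv[1:3]
f=grab_frame(n);pickle.dump(f,open(f"{o}.pkl","wb"))
big=np.ascontiguousarray(cv2.resize(f["pixels"][:,:,::-1],(768,576),interpolation=cv2.INTER_CUBIC))
a=np.linspace(0,2*np.pi,60)
for s in sys.argv[3:]:
    x,y,z,r=map(float,s.split(","))
    p=proj(f,np.c_[x+r*np.cos(a),y+r*np.sin(a),0*a+z]);cv2.polylines(big,[((p+.5)*1.5).astype(int)],True,(0,0,255),1)
cv2.imwrite(f"pics/{o}.png",big)
E
python3 look.py wrist w1 .4516,.0594,.068,.029; python3 -c "
from h import *
goto(.4516,.0594,.217,-93.5)"
```

```text
slide [142.5, -0.2, -0.1] rot [0.0006, 0.0009, -0.0009] t 1.8667 pos [0.4516 0.0593 0.3595] yaw -93.46 w 0.0858 F [-0.3 -0.8 -0.6]
```

View pics/w1.png

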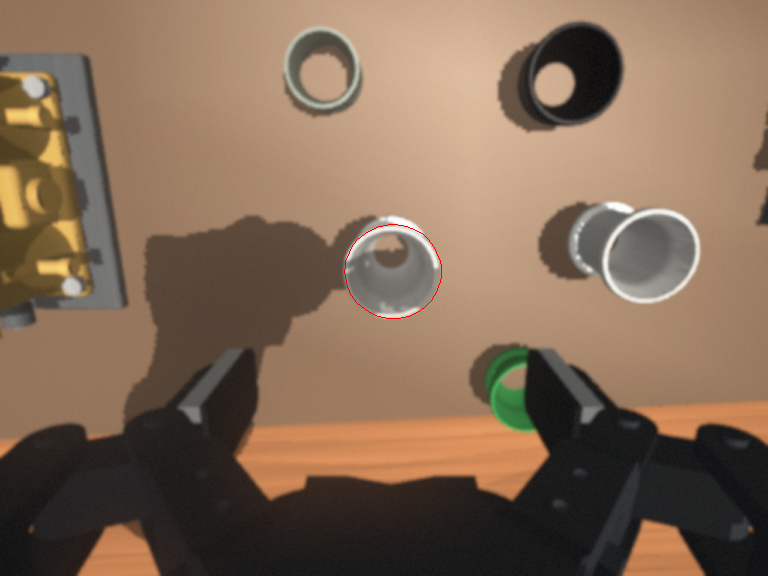

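Request:
step_arm(slide=[[10,0,0],[30,0,0],[55,0,0],[80,0,0],[105,0,0],[125,0,0],[137,0,0],[142,0,0],[142,0,0],[142,0,0]], rotation=[[0,0,0],[0,0,0],[0,0,0],[0,0,0],[0,0,0],[0,0,0],[0,0,0],[0,0,0],[0,0,0],[0,0,0]], hand=[100,100,100,100,100,100,100,100,100,100])

```text
time: 2.7
position: [0.4519, 0.0584, 0.2181]
ee_rot: [[0.0, -0.063, -0.998], [-0.001, -0.998, 0.063], [-1.0, 0.001, -0.0]]
wrist_force: [0.2, 0.7, -0.2]
width: 0.0852
```

Request:
step_arm(slide=[[0,0,0],[0,0,0],[0,0,0],[0,0,0],[0,0,0],[0,0,0],[0,0,0],[0,0,0],[0,0,0],[0,0,0]], rotation=[[0,0,0],[0,0,0],[0,0,0],[0,0,0],[0,0,0],[0,0,0],[0,0,0],[0,0,0],[0,0,0],[0,0,0]], hand=[55,55,55,55,55,55,55,55,55,55], force=40)

```text
time: 3.53
position: [0.4522, 0.0594, 0.2189]
ee_rot: [[0.002, -0.061, -0.998], [0.0, -0.998, 0.061], [-1.0, -0.0, -0.002]]
wrist_force: [-0.1, -0.7, 6.8]
width: 0.057
```

```bash
python3 look.py scene sc1; python3 -c "
from h import *
goto(.4516,.0594,.217,-93.5)"
```

```text
slide [1.9, 0.1, 0.6] rot [-0.0001, -0.0023, 0.0003] t 3.5833 pos [0.4522 0.0594 0.2189] yaw -93.51 w 0.0568 F [-0.6  0.1  8. ]
```

View pics/sc1.png

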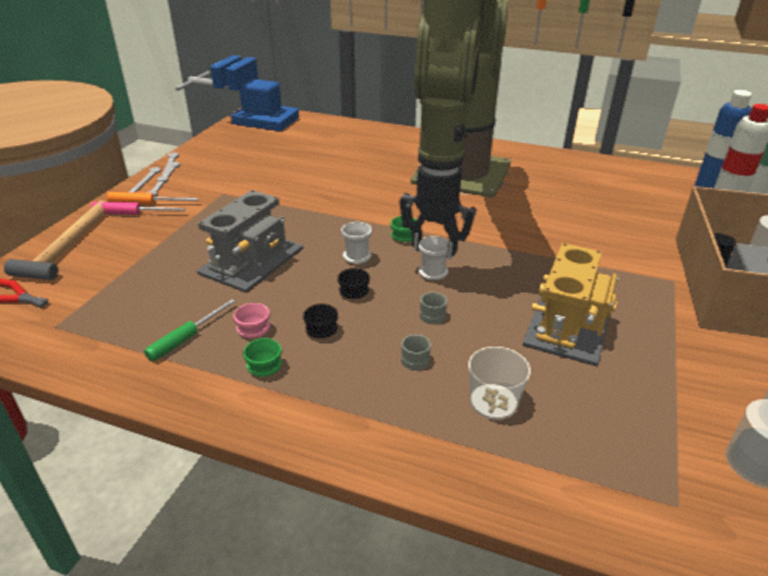

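Request:
step_arm(slide=[[-8,0,0],[-30,0,0],[-60,0,0],[-90,0,0],[-118,0,0],[-135,0,0],[-142,0,0],[-142,0,0]], rotation=[[0,0,0],[0,0,0],[0,0,0],[0,0,0],[0,0,0],[0,0,0],[0,0,0],[0,0,0]], hand=[55,55,55,55,55,55,55,55])

```text
time: 4.25
position: [0.4521, 0.0595, 0.3614]
ee_rot: [[0.004, -0.061, -0.998], [0.001, -0.998, 0.061], [-1.0, -0.001, -0.004]]
wrist_force: [0.5, 1.2, -0.3]
width: 0.0566
```

```bash
python3 -c "
from h import *
goto(.5566,.3022,.36,-93.5)"
```

```text
slide [2.0, -248.6, -89.5] rot [-0.0001, -0.0036, 0.001] t 4.25 pos [0.4521 0.0595 0.3614] yaw -93.5 w 0.0566 F [ 0.5  1.2 -0.3]
```

Request:
step_arm(slide=[[0,-10,-4],[0,-33,-12],[0,-65,-23],[0,-100,-36],[0,-135,-49],[0,-170,-61],[0,-203,-73],[0,-230,-83],[0,-244,-88],[0,-249,-90],[0,-249,-90],[0,-249,-90],[0,-249,-90]], rotation=[[0,0,0],[0,0,0],[0,0,0],[0,0,0],[0,0,0],[0,0,0],[0,0,0],[0,0,0],[0,0,0],[0,0,0],[0,0,0],[0,0,0],[0,0,0]], hand=[55,55,55,55,55,55,55,55,55,55,55,55,55])

```text
time: 5.33
position: [0.5567, 0.3007, 0.359]
ee_rot: [[-0.002, -0.063, -0.998], [-0.002, -0.998, 0.063], [-1.0, 0.003, 0.002]]
wrist_force: [-0.7, -0.4, -1.1]
width: 0.0565
```

```bash
python3 look.py wrist w2 .5566,.3022,.11,.0225 .4666,.3077,.11,.0225;python3 look.py scene sc2; python3 -c "
from h import *
goto(.5566,.3022,.322,-93.5)"
```

```text
slide [37.6, -1.4, 0.4] rot [-0.0023, 0.0007, -0.0014] t 5.4333 pos [0.5569 0.3008 0.3596] yaw -93.63 w 0.0571 F [ 0.7 -0.6 -0.5]
```

View pics/w2.png

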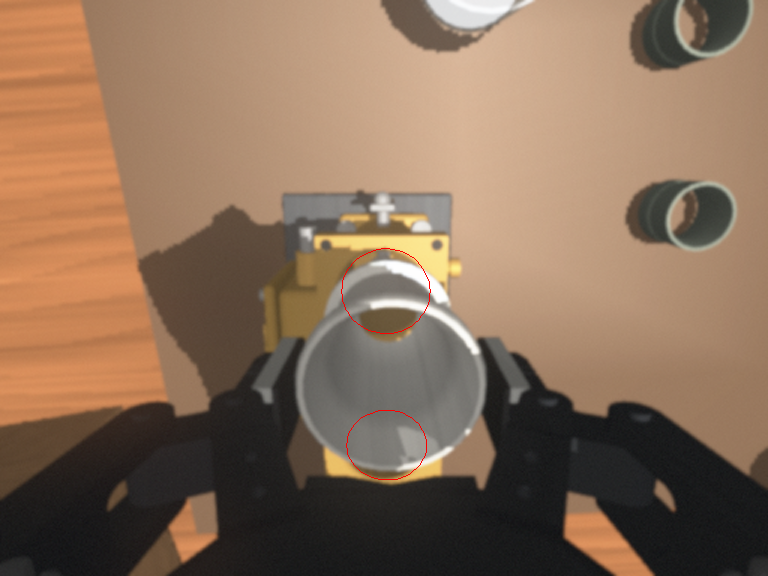

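View pics/sc2.png

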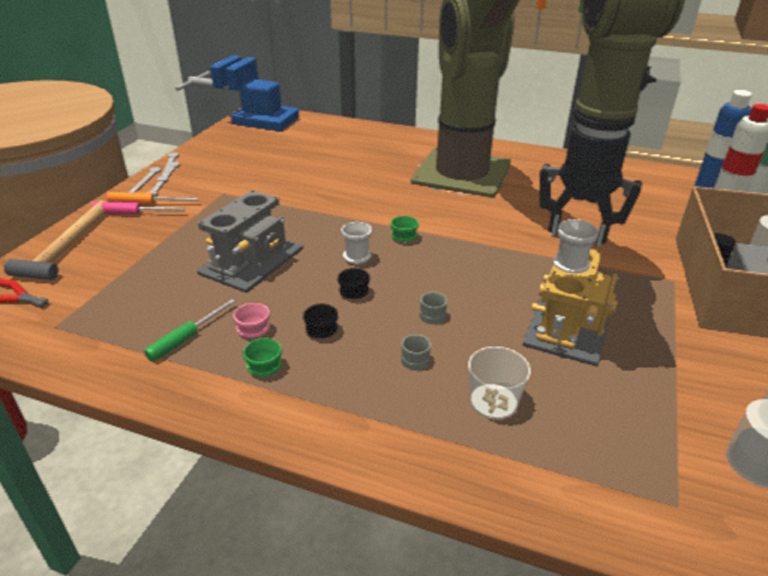

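Request:
step_arm(slide=[[5,-1,0],[13,-1,0],[20,-1,0],[25,-1,0],[29,-1,0],[32,-1,0],[34,-1,0],[36,-1,0],[36,-1,0],[36,-1,0]], rotation=[[0,0,0],[0,0,0],[0,0,0],[0,0,0],[0,0,0],[0,0,0],[0,0,0],[0,0,0],[0,0,0],[0,0,0]], hand=[55,55,55,55,55,55,55,55,55,55])

```text
time: 6.27
position: [0.5571, 0.3036, 0.3237]
ee_rot: [[0.0, -0.061, -0.998], [0.0, -0.998, 0.061], [-1.0, -0.0, -0.0]]
wrist_force: [-0.1, 0.1, -1.1]
width: 0.0568
```

```bash
python3 look.py scene sc3; python3 -c "
from h import *
f=pickle.load(open('sc3.pkl','rb'));im=f['pixels'][:,:,::-1][120:250,320:450];cv2.imwrite('pics/sc3c.png',cv2.resize(im,(600,600),interpolation=2))
goto(.5566,.3022,.322,-93.5)"
```

```text
slide [1.9, 1.4, 0.4] rot [-0.0, -0.0004, 0.0002] t 6.3167 pos [0.5571 0.3036 0.3239] yaw -93.5 w 0.0564 F [-0.5 -1.1 -0.6]
```

View pics/sc3c.png

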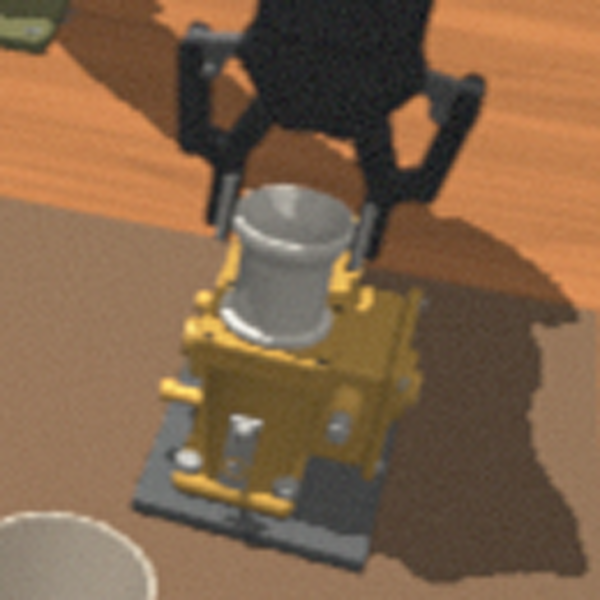

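Request:
step_arm(slide=[[1,0,0],[2,0,0],[3,0,0],[3,0,0]], rotation=[[0,0,0],[0,0,0],[0,0,0],[0,0,0]], hand=[55,55,55,55])

```text
time: 6.65
position: [0.5573, 0.3035, 0.3214]
ee_rot: [[0.001, -0.061, -0.998], [0.0, -0.998, 0.061], [-1.0, -0.0, -0.001]]
wrist_force: [-0.1, 0.3, 3.4]
width: 0.0567
```

Contact at the expected height (TCP 0.321). Release and rise.

Request:
step_arm(slide=[[0,0,0],[0,0,0],[0,0,0],[0,0,0],[0,0,0],[0,0,0],[-8,0,0],[-25,0,0],[-42,0,0],[-50,0,0],[-50,0,0]], rotation=[[0,0,0],[0,0,0],[0,0,0],[0,0,0],[0,0,0],[0,0,0],[0,0,0],[0,0,0],[0,0,0],[0,0,0],[0,0,0]], hand=[100,100,100,100,100,100,100,100,100,100,100])

```text
time: 7.57
position: [0.5578, 0.3038, 0.3732]
ee_rot: [[0.004, -0.061, -0.998], [0.002, -0.998, 0.061], [-1.0, -0.003, -0.004]]
wrist_force: [0.2, 0.4, 0.5]
width: 0.0853
```

```bash
python3 look.py wrist w4 .5566,.3022,.17,.029 .4666,.3077,.11,.0225; python3 look.py scene sc4; python3 -c "
from h import *
f=pickle.load(open('sc4.pkl','rb'));im=f['pixels'][:,:,::-1][120:250,320:450];cv2.imwrite('pics/sc4c.png',cv2.resize(im,(500,500),interpolation=2))
goto(.4523,-.0954,.37,-93.5)"
```

```text
slide [0.6, 404.5, 80.0] rot [-0.0, -0.0001, 0.0001] t 7.6667 pos [0.5569 0.3035 0.3707] yaw -93.5 w 0.0856 F [-0.4 -1.1 -1.1]
```

View pics/w4.png

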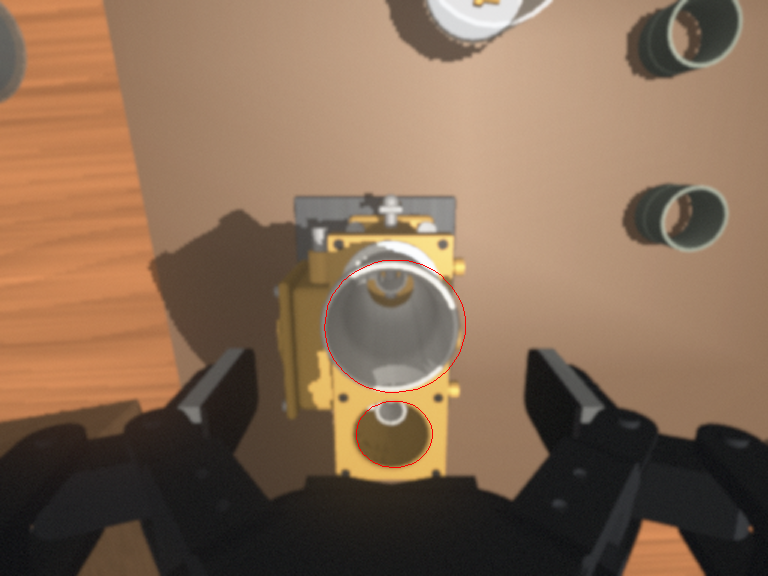

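View pics/sc4c.png

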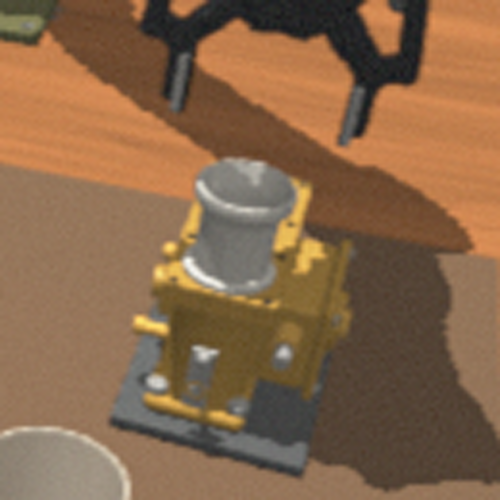

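Request:
step_arm(slide=[[0,10,2],[0,35,7],[0,65,13],[0,100,20],[0,135,27],[0,170,34],[0,205,41],[0,240,48],[0,275,54],[0,310,61],[0,345,68],[0,375,74],[0,395,78],[0,404,80],[0,404,80],[0,404,80]], rotation=[[0,0,0],[0,0,0],[0,0,0],[0,0,0],[0,0,0],[0,0,0],[0,0,0],[0,0,0],[0,0,0],[0,0,0],[0,0,0],[0,0,0],[0,0,0],[0,0,0],[0,0,0],[0,0,0]], hand=[100,100,100,100,100,100,100,100,100,100,100,100,100,100,100,100])

```text
time: 9.0
position: [0.4524, -0.0943, 0.3704]
ee_rot: [[-0.001, -0.061, -0.998], [0.001, -0.998, 0.061], [-1.0, -0.001, 0.001]]
wrist_force: [0.0, 0.0, 0.1]
width: 0.0853
```

```bash
python3 look.py wrist w5 .4523,-.0954,.068,.029 .5595,-.0576,.038,.029; python3 -c "
from h import *
goto(.4523,-.0954,.217,-93.5)"
```

```text
slide [153.4, 2.1, 0.3] rot [0.0019, 0.0002, 0.0011] t 9.05 pos [ 0.4528 -0.0935  0.3704] yaw -93.39 w 0.0851 F [-0.  -0.7 -0.6]
```

View pics/w5.png

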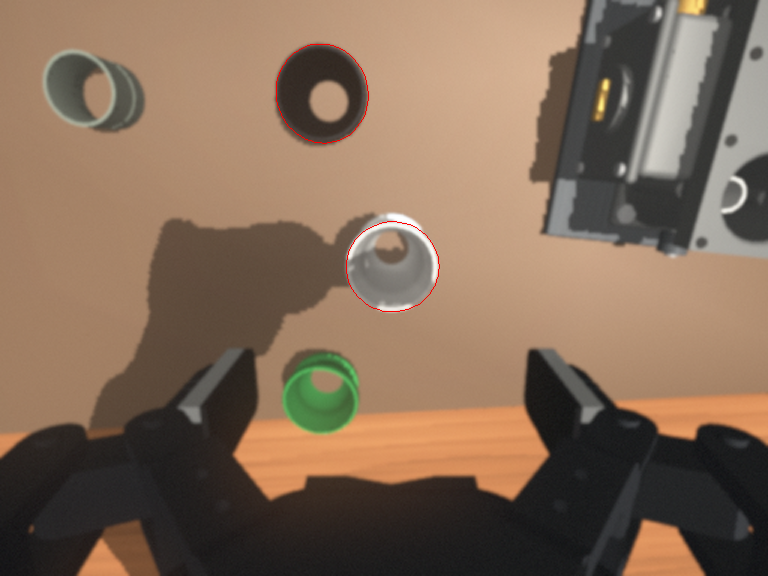

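Request:
step_arm(slide=[[10,0,0],[30,0,0],[55,0,0],[85,1,0],[113,1,0],[135,1,0],[148,1,0],[153,1,0],[153,1,0],[153,1,0]], rotation=[[0,0,0],[0,0,0],[0,0,0],[0,0,0],[0,0,0],[0,0,0],[0,0,0],[0,0,0],[0,0,0],[0,0,0]], hand=[100,100,100,100,100,100,100,100,100,100])

```text
time: 9.88
position: [0.4529, -0.0949, 0.2179]
ee_rot: [[0.001, -0.059, -0.998], [0.0, -0.998, 0.059], [-1.0, -0.0, -0.0]]
wrist_force: [0.3, 0.3, -0.6]
width: 0.0854
```

Request:
step_arm(slide=[[0,0,0],[0,0,0],[0,0,0],[0,0,0],[0,0,0],[0,0,0],[0,0,0],[0,0,0],[0,0,0],[0,0,0]], rotation=[[0,0,0],[0,0,0],[0,0,0],[0,0,0],[0,0,0],[0,0,0],[0,0,0],[0,0,0],[0,0,0],[0,0,0]], hand=[55,55,55,55,55,55,55,55,55,55], force=40)

```text
time: 10.72
position: [0.4528, -0.0958, 0.219]
ee_rot: [[0.003, -0.061, -0.998], [-0.0, -0.998, 0.061], [-1.0, -0.0, -0.003]]
wrist_force: [-1.0, 0.1, 7.8]
width: 0.057
```

Request:
step_arm(slide=[[-8,0,0],[-30,0,0],[-60,0,0],[-95,0,0],[-130,0,0],[-160,0,0],[-180,0,0],[-190,0,0],[-190,0,0]], rotation=[[0,0,0],[0,0,0],[0,0,0],[0,0,0],[0,0,0],[0,0,0],[0,0,0],[0,0,0],[0,0,0]], hand=[55,55,55,55,55,55,55,55,55])

```text
time: 11.47
position: [0.4526, -0.096, 0.4107]
ee_rot: [[0.006, -0.061, -0.998], [-0.001, -0.998, 0.061], [-1.0, 0.0, -0.006]]
wrist_force: [-0.1, 0.6, -0.2]
width: 0.0567
```

```bash
python3 -c "
from h import *
goto(.4666,.3082,.41,-93.5)"
```

```text
slide [0.4, -404.3, 10.8] rot [-0.0004, -0.0059, -0.0004] t 11.4667 pos [ 0.4526 -0.096   0.4107] yaw -93.52 w 0.0567 F [-0.1  0.6 -0.2]
```

Request:
step_arm(slide=[[0,-10,0],[0,-35,1],[0,-65,2],[0,-100,3],[0,-135,4],[0,-170,5],[0,-205,5],[0,-240,6],[0,-275,7],[0,-310,8],[0,-345,9],[0,-375,10],[0,-395,11],[0,-404,11],[0,-404,11],[20,-404,11],[40,-404,11],[50,-404,11],[50,-404,11],[50,-404,11]], rotation=[[0,0,0],[0,0,0],[0,0,0],[0,0,0],[0,0,0],[0,0,0],[0,0,0],[0,0,0],[0,0,0],[0,0,0],[0,0,0],[0,0,0],[0,0,0],[0,0,0],[0,0,0],[0,0,0],[0,0,0],[0,0,0],[0,0,0],[0,0,0]], hand=[55,55,55,55,55,55,55,55,55,55,55,55,55,55,55,55,55,55,55,55])

```text
time: 13.13
position: [0.4663, 0.3068, 0.3574]
ee_rot: [[-0.001, -0.063, -0.998], [-0.002, -0.998, 0.063], [-1.0, 0.002, 0.001]]
wrist_force: [-0.7, -0.1, 0.4]
width: 0.0569
```

```bash
python3 look.py wrist w6 .4666,.3077,.11,.0225; python3 -c "
from h import *
goto(.4666,.3077,.321,-93.5)"
```

```text
slide [37.1, -0.5, -0.0] rot [-0.0015, -0.0005, -0.0003] t 13.1833 pos [0.4666 0.3072 0.3581] yaw -93.59 w 0.0569 F [ 0.7  0.4 -1.4]
```

View pics/w6.png

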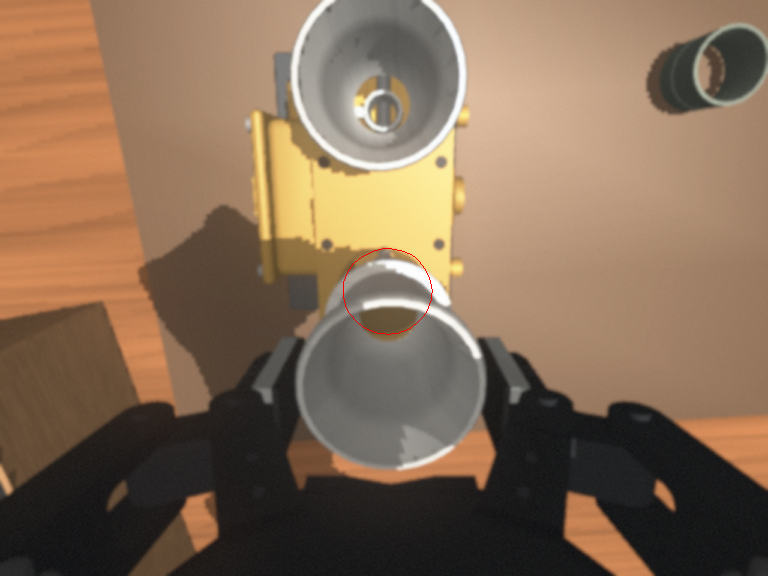

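Held upright over the near gold barrel; lowering.

Request:
step_arm(slide=[[5,0,0],[13,0,0],[20,0,0],[26,0,0],[30,0,0],[33,0,0],[35,0,0],[36,0,0],[37,0,0],[38,0,0],[38,0,0]], rotation=[[0,0,0],[0,0,0],[0,0,0],[0,0,0],[0,0,0],[0,0,0],[0,0,0],[0,0,0],[0,0,0],[0,0,0],[0,0,0]], hand=[55,55,55,55,55,55,55,55,55,55,55])

```text
time: 14.1
position: [0.4663, 0.3079, 0.3213]
ee_rot: [[0.001, -0.061, -0.998], [0.001, -0.998, 0.061], [-1.0, -0.001, -0.001]]
wrist_force: [-3.5, -1.2, 10.6]
width: 0.0568
```

Request:
step_arm(slide=[[0,0,0],[0,0,0],[0,0,0],[0,0,0],[0,0,0],[0,0,0],[-8,0,0],[-25,0,0],[-42,0,0],[-55,0,0],[-60,0,0],[-60,0,0]], rotation=[[0,0,0],[0,0,0],[0,0,0],[0,0,0],[0,0,0],[0,0,0],[0,0,0],[0,0,0],[0,0,0],[0,0,0],[0,0,0],[0,0,0]], hand=[100,100,100,100,100,100,100,100,100,100,100,100])

```text
time: 15.1
position: [0.4665, 0.3083, 0.3812]
ee_rot: [[0.002, -0.061, -0.998], [0.002, -0.998, 0.061], [-1.0, -0.002, -0.002]]
wrist_force: [0.2, -0.1, 0.2]
width: 0.0855
```

```bash
python3 look.py wrist w7 .5566,.3022,.17,.029 .4666,.3077,.17,.029; python3 -c "
from h import *
goto(.6772,-.0666,.38,-98.9)"
```

```text
slide [0.1, 361.1, -233.5] rot [0.0942, -0.0009, 0.0008] t 15.15 pos [0.4662 0.3081 0.3802] yaw -93.5 w 0.0852 F [ 0.4  0.1 -0.8]
```

View pics/w7.png

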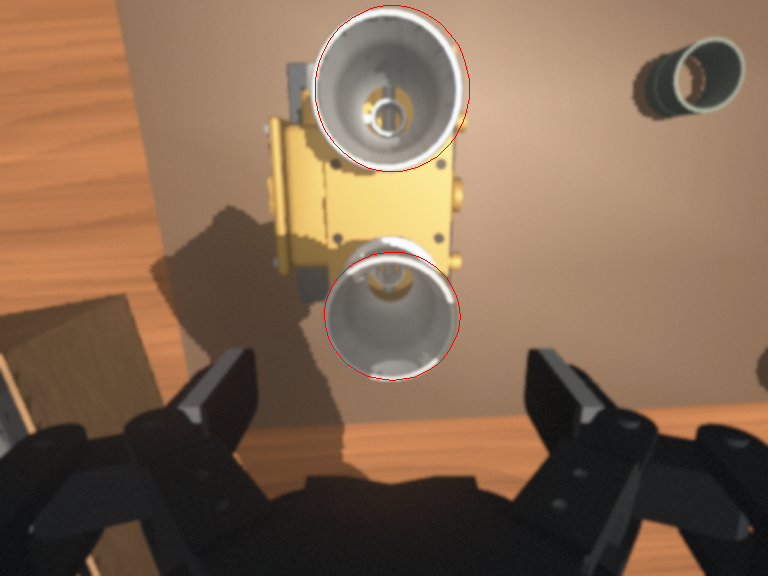

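Request:
step_arm(slide=[[0,8,-5],[0,28,-18],[0,55,-36],[0,83,-54],[0,112,-73],[0,142,-92],[0,172,-111],[0,202,-131],[0,232,-150],[0,262,-169],[0,292,-189],[0,318,-206],[0,340,-220],[0,355,-229],[0,361,-233],[0,361,-233],[0,361,-233],[0,361,-233]], rotation=[[0,0,0],[0.01,0,0],[0.01,0,0],[0.02,0,0],[0.03,0,0],[0.04,0,0],[0.05,0,0],[0.06,0,0],[0.07,0,0],[0.08,0,0],[0.09,0,0],[0.094,0,0],[0.094,0,0],[0.094,0,0],[0.094,0,0],[0.094,0,0],[0.094,0,0],[0.094,0,0]], hand=[100,100,100,100,100,100,100,100,100,100,100,100,100,100,100,100,100,100])

```text
time: 16.65
position: [0.6761, -0.0645, 0.3792]
ee_rot: [[-0.001, -0.152, -0.988], [0.002, -0.988, 0.152], [-1.0, -0.002, 0.002]]
wrist_force: [0.4, 0.0, -1.3]
width: 0.0855
```

```bash
python3 look.py wrist w8 .6772,-.0666,.038,.029; python3 -c "
from h import *
goto(.6772,-.0666,.188,-98.9)"
```

```text
slide [191.4, 2.3, -1.6] rot [0.0029, 0.0014, 0.0014] t 16.7 pos [ 0.6762 -0.0643  0.3794] yaw -98.74 w 0.0855 F [-0.  -0.8  0.2]
```

View pics/w8.png

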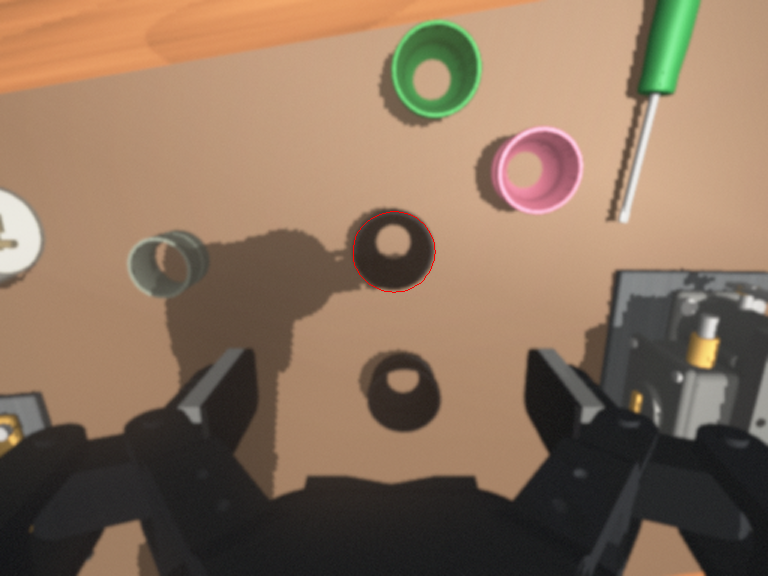

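Request:
step_arm(slide=[[10,0,0],[35,1,-1],[65,1,-1],[100,1,-1],[135,1,-1],[162,1,-1],[180,1,-1],[188,1,-1],[191,1,-1],[191,1,-1],[191,1,-1]], rotation=[[0,0,0],[0,0,0],[0,0,0],[0,0,0],[0,0,0],[0,0,0],[0,0,0],[0,0,0],[0,0,0],[0,0,0],[0,0,0]], hand=[100,100,100,100,100,100,100,100,100,100,100])

```text
time: 17.62
position: [0.6781, -0.0675, 0.19]
ee_rot: [[0.002, -0.154, -0.988], [-0.0, -0.988, 0.154], [-1.0, -0.0, -0.002]]
wrist_force: [0.2, 0.8, -0.0]
width: 0.0854
```

Request:
step_arm(slide=[[0,0,0],[0,0,0],[0,0,0],[0,0,0],[0,0,0],[0,0,0],[0,0,0],[0,0,0],[0,0,0],[0,0,0]], rotation=[[0,0,0],[0,0,0],[0,0,0],[0,0,0],[0,0,0],[0,0,0],[0,0,0],[0,0,0],[0,0,0],[0,0,0]], hand=[55,55,55,55,55,55,55,55,55,55], force=40)

```text
time: 18.45
position: [0.6781, -0.0677, 0.1905]
ee_rot: [[0.002, -0.155, -0.988], [-0.0, -0.988, 0.155], [-1.0, -0.0, -0.002]]
wrist_force: [-0.8, 1.2, 5.1]
width: 0.0567
```

Request:
step_arm(slide=[[-8,0,0],[-30,0,0],[-60,0,0],[-95,0,0],[-130,0,0],[-160,0,0],[-180,0,0],[-190,0,0],[-190,0,0]], rotation=[[0,0,0],[0,0,0],[0,0,0],[0,0,0],[0,0,0],[0,0,0],[0,0,0],[0,0,0],[0,0,0]], hand=[55,55,55,55,55,55,55,55,55])

```text
time: 19.2
position: [0.678, -0.0679, 0.3819]
ee_rot: [[0.006, -0.155, -0.988], [-0.001, -0.988, 0.155], [-1.0, -0.0, -0.006]]
wrist_force: [0.6, -0.4, -0.5]
width: 0.0565
```

```bash
python3 -c "
from h import *
goto(.5767,-.3032,.38,-98.9)"
```

```text
slide [1.4, 248.2, 63.7] rot [-0.0, -0.0055, 0.0004] t 19.2 pos [ 0.678  -0.0679  0.3819] yaw -98.9 w 0.0565 F [ 0.6 -0.4 -0.5]
```

Request:
step_arm(slide=[[0,10,3],[0,35,9],[0,65,17],[0,100,26],[0,135,35],[0,170,44],[0,203,52],[0,230,59],[0,244,63],[0,248,64],[10,248,64],[30,248,64],[45,248,64],[50,248,64],[50,248,64],[50,248,64]], rotation=[[0,0,0],[0,0,0],[0,0,0],[0,0,0],[0,0,0],[0,0,0],[0,0,0],[0,0,0],[0,0,0],[0,0,0],[0,0,0],[0,0,0],[0,0,0],[0,0,0],[0,0,0],[0,0,0]], hand=[55,55,55,55,55,55,55,55,55,55,55,55,55,55,55,55])

```text
time: 20.53
position: [0.5768, -0.3011, 0.3284]
ee_rot: [[0.0, -0.152, -0.988], [0.001, -0.988, 0.152], [-1.0, -0.001, 0.0]]
wrist_force: [0.5, -0.8, 0.1]
width: 0.0567
```

```bash
python3 look.py wrist w9 .5767,-.3032,.11,.0225 .4877,-.2893,.11,.0225; python3 -c "
from h import *
goto(.5767,-.3032,.2925,-98.9)"
```

```text
slide [36.6, 1.5, -0.1] rot [0.0019, -0.0012, 0.0003] t 20.5833 pos [ 0.5768 -0.3017  0.3291] yaw -98.79 w 0.0565 F [ 0.3  0.1 -0.5]
```

View pics/w9.png

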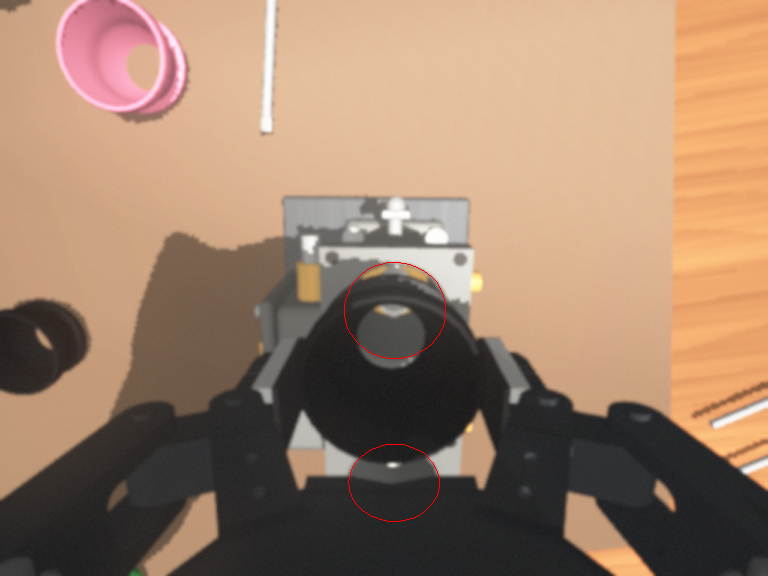

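Request:
step_arm(slide=[[5,0,0],[13,0,0],[20,0,0],[26,0,0],[30,0,0],[33,0,0],[35,0,0],[36,0,0],[37,0,0],[37,0,0],[37,0,0]], rotation=[[0,0,0],[0,0,0],[0,0,0],[0,0,0],[0,0,0],[0,0,0],[0,0,0],[0,0,0],[0,0,0],[0,0,0],[0,0,0]], hand=[55,55,55,55,55,55,55,55,55,55,55])

```text
time: 21.5
position: [0.5757, -0.3028, 0.2925]
ee_rot: [[-0.0, -0.155, -0.988], [-0.0, -0.988, 0.155], [-1.0, 0.0, 0.0]]
wrist_force: [-2.5, 1.4, 5.3]
width: 0.0568
```

Request:
step_arm(slide=[[0,0,0],[0,0,0],[0,0,0],[0,0,0],[0,0,0],[0,0,0],[-8,0,0],[-25,0,0],[-42,0,0],[-55,0,0],[-60,0,0],[-60,0,0]], rotation=[[0,0,0],[0,0,0],[0,0,0],[0,0,0],[0,0,0],[0,0,0],[0,0,0],[0,0,0],[0,0,0],[0,0,0],[0,0,0],[0,0,0]], hand=[100,100,100,100,100,100,100,100,100,100,100,100])

```text
time: 22.5
position: [0.5763, -0.3031, 0.3536]
ee_rot: [[0.003, -0.155, -0.988], [-0.002, -0.988, 0.155], [-1.0, 0.001, -0.003]]
wrist_force: [-0.0, 0.6, -0.5]
width: 0.0855
```

```bash
python3 look.py wrist w10 .5767,-.3032,.14,.029 .4877,-.2893,.11,.0225; python3 -c "
from h import *
goto(.5595,-.0576,.352,-98.9)"
```

```text
slide [0.1, -239.7, 54.2] rot [0.0001, -0.0012, -0.0003] t 22.55 pos [ 0.576  -0.3028  0.3523] yaw -98.89 w 0.0854 F [ 0.1  0.2 -0.8]
```

View pics/w10.png

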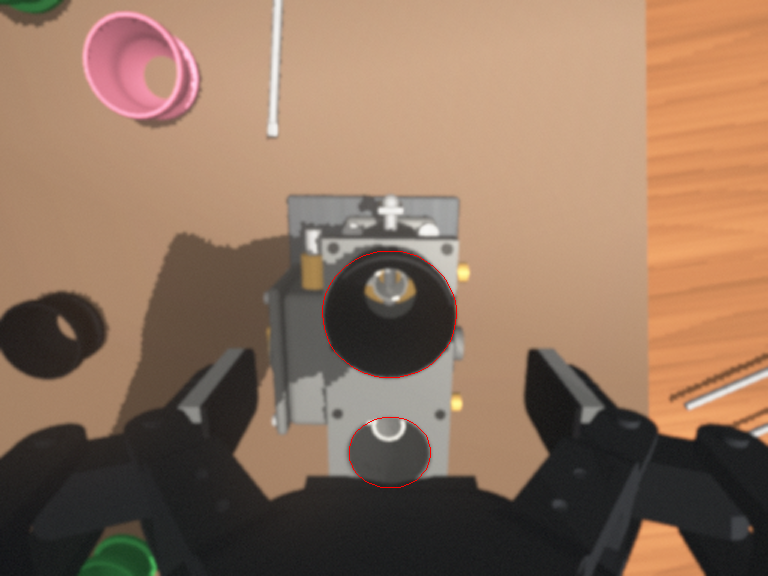

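Third one seated exactly on the predicted rim circle. Now short_2.

Request:
step_arm(slide=[[0,-10,2],[0,-33,7],[0,-65,15],[0,-100,23],[0,-135,31],[0,-170,38],[0,-200,45],[0,-225,51],[0,-237,54],[0,-240,54],[0,-240,54],[0,-240,54]], rotation=[[0,0,0],[0,0,0],[0,0,0],[0,0,0],[0,0,0],[0,0,0],[0,0,0],[0,0,0],[0,0,0],[0,0,0],[0,0,0],[0,0,0]], hand=[100,100,100,100,100,100,100,100,100,100,100,100])

```text
time: 23.55
position: [0.5596, -0.0592, 0.3515]
ee_rot: [[-0.0, -0.157, -0.988], [-0.002, -0.988, 0.157], [-1.0, 0.002, -0.0]]
wrist_force: [-0.8, -0.1, -0.8]
width: 0.0853
```

```bash
python3 look.py wrist w11 .5595,-.0576,.038,.029; python3 -c "
from h import *
goto(.5595,-.0576,.188,-98.9)"
```

```text
slide [163.6, -2.3, 0.5] rot [-0.0031, -0.0003, -0.0018] t 23.6 pos [ 0.5596 -0.0597  0.3516] yaw -99.08 w 0.0854 F [-0.1 -0.1  1.1]
```

View pics/w11.png

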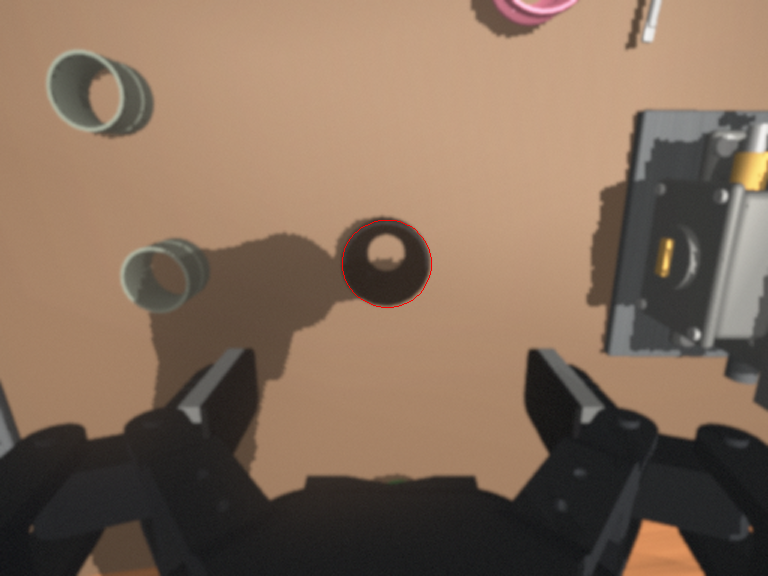

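Request:
step_arm(slide=[[10,0,0],[35,-1,0],[65,-1,0],[97,-1,0],[125,-1,0],[145,-1,0],[157,-1,0],[162,-1,0],[163,-1,0],[163,-1,0]], rotation=[[0,0,0],[0,0,0],[0,0,0],[0,0,0],[0,0,0],[0,0,0],[0,0,0],[0,0,0],[0,0,0],[0,0,0]], hand=[100,100,100,100,100,100,100,100,100,100])

```text
time: 24.43
position: [0.5601, -0.0568, 0.1891]
ee_rot: [[0.001, -0.155, -0.988], [-0.0, -0.988, 0.155], [-1.0, 0.0, -0.001]]
wrist_force: [0.0, -0.6, -0.0]
width: 0.0854
```

Request:
step_arm(slide=[[0,0,0],[0,0,0],[0,0,0],[0,0,0],[0,0,0],[0,0,0],[0,0,0],[0,0,0],[0,0,0],[0,0,0]], rotation=[[0,0,0],[0,0,0],[0,0,0],[0,0,0],[0,0,0],[0,0,0],[0,0,0],[0,0,0],[0,0,0],[0,0,0]], hand=[55,55,55,55,55,55,55,55,55,55], force=40)

```text
time: 25.27
position: [0.5603, -0.0564, 0.1904]
ee_rot: [[0.002, -0.154, -0.988], [-0.0, -0.988, 0.154], [-1.0, -0.0, -0.002]]
wrist_force: [-0.3, -0.1, 7.3]
width: 0.0569
```

Request:
step_arm(slide=[[-8,0,0],[-30,0,0],[-60,0,0],[-95,0,0],[-130,0,0],[-160,0,0],[-180,0,0],[-190,0,0],[-190,0,0]], rotation=[[0,0,0],[0,0,0],[0,0,0],[0,0,0],[0,0,0],[0,0,0],[0,0,0],[0,0,0],[0,0,0]], hand=[55,55,55,55,55,55,55,55,55])

```text
time: 26.02
position: [0.5603, -0.0564, 0.3814]
ee_rot: [[0.005, -0.155, -0.988], [-0.0, -0.988, 0.155], [-1.0, -0.001, -0.005]]
wrist_force: [-1.1, -0.3, -1.1]
width: 0.0568
```

```bash
python3 -c "
from h import *
goto(.4877,-.2893,.38,-98.9)"
```

```text
slide [1.1, 241.3, 35.7] rot [0.0001, -0.0053, 0.0006] t 26.0167 pos [ 0.5603 -0.0564  0.3814] yaw -98.89 w 0.0568 F [-1.1 -0.3 -1.1]
```

Request:
step_arm(slide=[[0,10,1],[0,33,5],[0,65,10],[0,100,15],[0,135,20],[0,170,25],[0,200,30],[0,225,33],[0,238,35],[0,241,36],[10,241,36],[30,241,36],[45,241,36],[50,241,36],[50,241,36],[50,241,36]], rotation=[[0,0,0],[0,0,0],[0,0,0],[0,0,0],[0,0,0],[0,0,0],[0,0,0],[0,0,0],[0,0,0],[0,0,0],[0,0,0],[0,0,0],[0,0,0],[0,0,0],[0,0,0],[0,0,0]], hand=[55,55,55,55,55,55,55,55,55,55,55,55,55,55,55,55])

```text
time: 27.35
position: [0.4876, -0.2875, 0.3284]
ee_rot: [[-0.0, -0.152, -0.988], [0.001, -0.988, 0.152], [-1.0, -0.001, 0.0]]
wrist_force: [-0.1, -0.2, 0.0]
width: 0.0564
```

```bash
python3 look.py wrist w12 .4877,-.2893,.11,.0225; python3 -c "
from h import *
goto(.4877,-.2893,.2925,-98.9)"
```

```text
slide [36.5, 1.3, -0.2] rot [0.0018, -0.0008, 0.0002] t 27.4 pos [ 0.4877 -0.288   0.329 ] yaw -98.8 w 0.0565 F [-0.7 -0.1 -0.4]
```

View pics/w12.png

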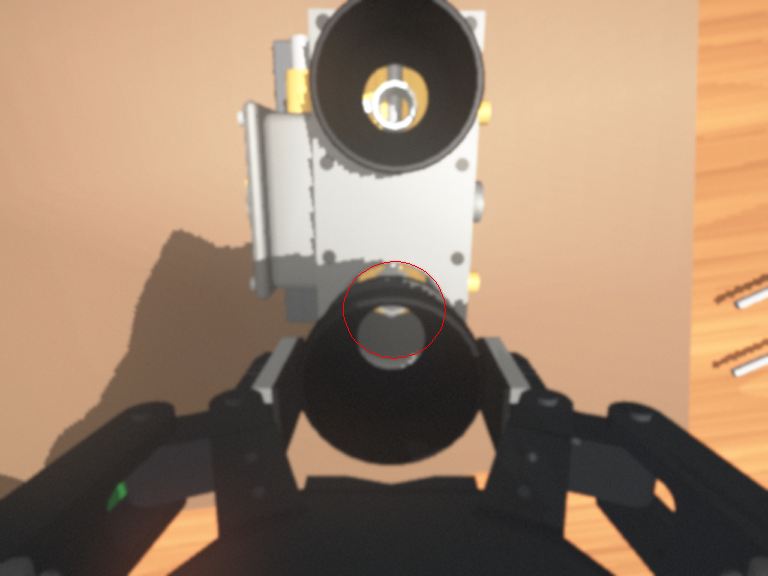

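Request:
step_arm(slide=[[5,0,0],[13,0,0],[20,0,0],[26,0,0],[30,0,0],[33,0,0],[35,0,0],[36,0,0],[37,0,0],[37,0,0],[37,0,0]], rotation=[[0,0,0],[0,0,0],[0,0,0],[0,0,0],[0,0,0],[0,0,0],[0,0,0],[0,0,0],[0,0,0],[0,0,0],[0,0,0]], hand=[55,55,55,55,55,55,55,55,55,55,55])

```text
time: 28.32
position: [0.4868, -0.2888, 0.2924]
ee_rot: [[0.0, -0.155, -0.988], [-0.0, -0.988, 0.155], [-1.0, 0.0, -0.0]]
wrist_force: [-2.4, 0.1, 4.9]
width: 0.0573
```

Seated as the third was; release, rise and move off to the middle for the final look.

Request:
step_arm(slide=[[0,0,0],[0,0,0],[0,0,0],[0,0,0],[0,0,0],[0,0,0],[-8,0,0],[-25,0,0],[-42,0,0],[-55,0,0],[-75,0,0],[-100,0,0],[-110,0,0],[-110,0,0]], rotation=[[0,0,0],[0,0,0],[0,0,0],[0,0,0],[0,0,0],[0,0,0],[0,0,0],[0,0,0],[0,0,0],[0,0,0],[0,0,0],[0,0,0],[0,0,0],[0,0,0]], hand=[100,100,100,100,100,100,100,100,100,100,100,100,100,100])

```text
time: 29.48
position: [0.4876, -0.2893, 0.4046]
ee_rot: [[0.005, -0.155, -0.988], [-0.003, -0.988, 0.155], [-1.0, 0.002, -0.006]]
wrist_force: [1.1, -0.0, -0.0]
width: 0.0856
```

Request:
step_arm(slide=[[0,-10,0],[0,-35,0],[0,-70,0],[0,-105,0],[0,-140,0],[0,-175,0],[0,-210,0],[0,-240,0],[0,-260,0],[0,-270,0],[0,-270,0]], rotation=[[0,0,0],[0,0,0],[0,0,0],[0,0,0],[0,0,0],[0,0,0],[0,0,0],[0,0,0],[0,0,0],[0,0,0],[0,0,0]], hand=[100,100,100,100,100,100,100,100,100,100,100])

```text
time: 30.4
position: [0.5285, -0.0188, 0.4004]
ee_rot: [[-0.002, -0.149, -0.989], [0.001, -0.989, 0.149], [-1.0, -0.001, 0.003]]
wrist_force: [0.8, -0.1, -0.6]
width: 0.0852
```

```bash
C=".5566,.3022,.17,.029 .4666,.3077,.17,.029 .5767,-.3032,.14,.029 .4877,-.2893,.14,.029"; python3 look.py top t13 $C; python3 look.py scene s13 $C; python3 - <<'E'
import cv2,numpy as np
a=cv2.imread("pics/t13.png");b=cv2.imread("pics/s13.png")
c=np.hstack([cv2.resize(a[240:370,130:260],(390,390),interpolation=2),cv2.resize(a[230:360,490:620],(390,390),interpolation=2)]);cv2.imwrite("pics/t13c.png",c)
c=np.hstack([cv2.resize(b[200:350,510:660],(390,390),interpolation=2),cv2.resize(b[160:310,180:330],(390,390),interpolation=2)]);cv2.imwrite("pics/s13c.png",c)
E
```

```text
(no output)
```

View pics/t13.png

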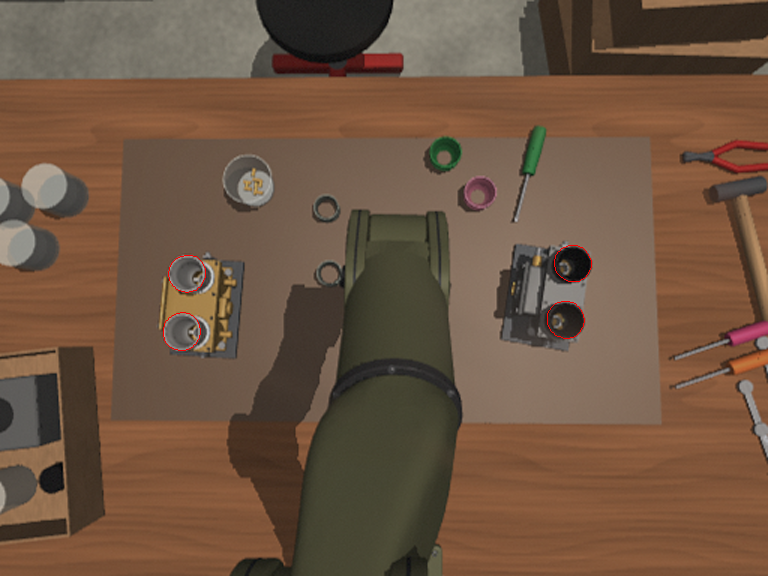

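View pics/t13c.png

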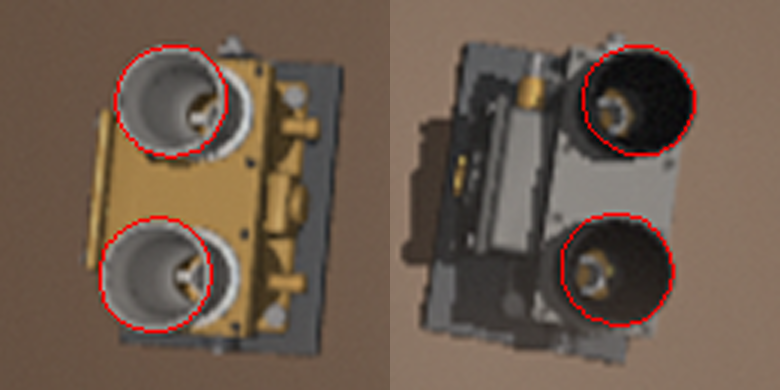

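View pics/s13c.png

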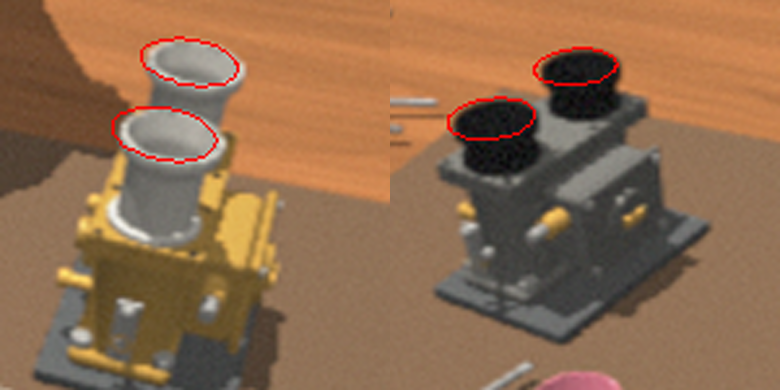

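Request:
step_arm(slide=[[0,0,0],[0,0,0],[0,0,0],[0,0,0]], rotation=[[0,0,0],[0,0,0],[0,0,0],[0,0,0]], hand=[100,100,100,100])

```text
time: 30.83
position: [0.5286, -0.0232, 0.4017]
ee_rot: [[0.0, -0.156, -0.988], [-0.0, -0.988, 0.156], [-1.0, 0.0, -0.0]]
wrist_force: [-0.5, 0.1, 0.0]
width: 0.0856
```

```bash
python3 -c "
from plant import finish_job
print(finish_job())"
```

```text
the job is handed in; nothing more can be done
None
```

I fitted both tall trumpets to the gold carburettor and both short black ones to the grey, one in each barrel. I handed the job in at about 31 s, and no verdict was reported.

- **Seating:** each trumpet met the face at the tool height expected for a seated flange, with 3–11 N of contact force.
- **Position:** in the final top view, all four rims matched the circles predicted for seated, centred trumpets to about a pixel (roughly 2–3 mm).
- **Scene camera disagreement:** the scene camera showed the rims about 1 pixel off to one side. It showed the same shift before anything was moved, so I took it as a calibration error.
- **Other items:** the sleeves, screwdriver, pot and look-alikes appear in their original places. The exception is the near green look-alike, which the arm hid in the final view. I never worked on it, and the gripper passed clear of it.
- **At hand-in:** the arm was clear of everything, with the gripper open.

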